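# Zero the counter scale on a bowl of box feet

## Robot

A 7-joint arm with a two-finger parallel gripper is mounted at the origin on the work surface. World frame = base frame: x ahead of the robot, y to its left, z up, the work surface at z = 0. Lengths are in mm, angles in degrees, forces in N, time in s.
With the tool pointing down it reaches from about 425 to 875 mm from the base axis. Payload 4.7 kg.
Tool frame: the origin (TCP) lies on the centre line of the jaws, within the pads' length; the fingertips stand 8 mm ahead of it and the grasp point (between the pads) lies 11 mm behind it (r.finger_overhang is the z of the fingertips in the tool frame, in mm); z points along the fingers, y is the line along which they close (so a half turn about z gives the same grasp; the last joint's range is limited). The gripper opens to 85 mm and grips with 20 to 120 N. Pads are 22 mm wide; open, the fingers measure 114 mm over their backs; the gripper's body (76 mm by 85 mm) begins 54 mm behind the grasp point. The pads swing forward as they close: fully open they stand 13 mm farther back than shut.
Start: joints at [74.146, 18.392, -4.016, 83.108, 1.295, 78.541, -3.26], TCP at [186.347, -622.735, 239.349] pointing down, gripper open.
Joint ranges: [-163.93, 163.93], [-17.29, 119.83], [-79.2, 71.16], [3.27, 140.29], [-89.18, 269.18], [5.43, 117.66], [-154.24, 154.24]. Speed limits (degrees/s): [147.25, 147.25, 180, 180, 180, 180, 180].

## Interface

Orientations are given as [roll, pitch, yaw] about the fixed x, y, z axes, in that order (R = Rz(yaw) Ry(pitch) Rx(roll)).
In Python, from bench import r, capture, calibration gives the robot as it stands.
- The arm moves only by the tool play_rows, never from a script. Its argument "motion" is a list of rows, each a list of 7 numbers: the shift along the tool's x, y, z in cm, then the turn, a rotation vector about the tool's x, y, z in rad, then the opening, from 0 (shut) to 1 (fully open). A call has 1 to 12 rows; each row is the pose to reach, as a shift and turn from the pose commanded when the call began, along the tool's axes at that moment; what a row does not reach only later rows make up. A row lasts 1/12 s, in which the tool goes at most 41.7 mm and 7.16 degrees, less where a joint would pass 70% of its speed; a pose out of reach is approached as far as the arm can. A call with a gripper value outside its range is refused whole. The fingers move at their own pace and stop on an object; "grip_force" is the grip in N (left out, the last holds). Time passes only in rows, so rows that repeat a pose let the fingers close. It gives the time, the measured TCP pose, the force, the opening and the grip force at its end, in the units of the state.
- r.observe(): the state, without advancing time (a new reading comes with each control period).
- capture(name): name is "scene" or "side" or "wrist"; returns (picture, depth): 420x560x3 uint8, red, green, blue; 420x560 float32, mm along the optical axis (not along the pixel's ray), 0 where there is no reading.
- calibration(name): a dict with "fov_y" (degrees; the focal length in pixels is half the picture's height over the tangent of half this angle, whatever the lens; pixels are square), "cx", "cy" (the principal point, pixels), "k1" (the pictures are not rectified: a ray, as slopes to the right and down, at radius r is drawn at 1 + k1 r^2 times it, then the intrinsics apply), "R" (3x3) and "t" (3): a world point X has camera coordinates R X + t. Camera axes: x right, y down, z forward; pixel columns grow to the right and rows downward; lengths in mm; the calibration is good to about 2 mm. A picture is of the moment at which its call begins: read the wrist's pose just before it. calibration takes no time and is no camera call; for the wrist camera it gives the pose at the moment of the call.
- r.sign_off(): hands the job in; it is judged then, once.
The state is a dict: "t": time; "joints": joint angles; "joint_velocities": joint speeds; "effort": joint torques, N m; "tool_pos": TCP position; "ee_rot": TCP orientation; "force": force on the tool from outside, world axes, zero at the start; "wrist_torque": the same for the moment, N m; "opening": finger opening in mm; "gripper_force": force on a finger pad.
Only numpy, scipy, OpenCV 4.12 (cv2) and the standard library are available. Lean on these libraries where they do the work, as an engineer would, in place of code of your own. Each camera call takes 0.05 s, during which the arm holds its last target. There are 200 camera calls.

## Task

Stand the wide wooden bowl upright in the middle of the scale's round pan, then lift the chute's gate by its handle so that all three turned box feet slide into the bowl. With the loaded bowl standing on the pan, turn the black tare knob, which turns the dial, until the needle points at the dial's wide zero mark, so that the next sets read over or under this one. Leave the box, the vase and the cup where they are.

Things in the scene. Friction and masses are not known exactly. Their poses are not given: they have to be found in the camera images.
- bowl: open turned wooden bowl, loose, 60 high, outer diameter 136 at the rim and over its upper 24 (upright wall there, 9 thick), 110 at the foot, inner floor 9 above the underside; origin at the centre of its underside, z up. Its mass varies (about 0.18 to 0.32 kg)
- scale: grey counter scale, fixed; housing 180 (its x) by 350 (its y) by 52 high; origin on the table, 15 from the middle of the housing towards -y; its y axis runs from the pan to the dial, z up. The dial's centre is at (0, 115), the pan's at (0, -75) in this frame
- pan_top (a point): centre of the top face of the scale's round steel pan, diameter 164, 68 above the table when empty; it sinks by up to 4 under load and carries the bowl; axes as the scale's
- knob_grip (a point): point on the vertical axis of the round, ribbed black tare knob in the middle of the dial: 42 diameter, upright sides from 14 below this point to 12 above it (its top); the dial's face lies 28 below. The round white dial card (144 diameter) with its marks turns with the knob; the needle does not
- tare_knob (a joint): angle of the tare knob and dial card, rad, grows counter-clockwise seen from above, range -1.6 to 0.9, at 0 the zero mark lies towards the scale's +x; stiff, it stays where it is left
- needle_tip (a point): tip of the black needle that lies just above the dial card, 56 from the knob's axis. It points towards the scale's +x (away from the robot) with the pan empty; load on the pan turns it clockwise seen from above, by about 0.5 to 0.9 rad for the full bowl
- zero_mark (a point): inner end of the zero mark, the only wide (12) mark printed on the white dial card, 56 from the knob's axis, 4 above the card; it turns with the knob. The other marks are thin lines all round
- gate_grip (a point): middle of the upright round wooden handle on top of the chute's gate: 22 diameter, 32 of straight side, from 20 below this point to 12 above it; below it is a steel crossbar 50 long (chute's x) and 12 wide, 26 to 32 below this point
- gate (a joint): height by which the gate plate is lifted, m: 0 shut, 0.055 its upper stop; 0.045 or more lets the feet pass; it stays where it is left
- chute_lip (a point): middle of the chute's lower edge, 160 above the table, at the pan's edge, 80 from the pan's centre towards the scale's -y; the aluminium chute (44 wide, inner 36, walls 28 high) rises from here at 35 degrees towards the scale's -y for 146; axes as the scale's (z up). The gate stands about 28 behind the lip (horizontally)
- foot0_mid (a point): turned dark wooden box foot, drum shaped, 28 diameter, 22 tall, about 30 g, in the chute just behind the gate; the point is its middle
- foot1_mid (a point): the same, second in the chute
- foot2_mid (a point): the same, last in the chute
- carved_box: closed wooden box with a lid and brass dots, 116 by 156 by 85 high, bystander; origin at the centre of its underside
- vase: brass vase, 76 greatest diameter, 140 high, bystander; origin at the centre of its underside
- cup: narrow wooden cup, 60 diameter, 75 high, bystander; origin at the centre of its underside
Mind the look-alikes: they are no part of the job. What is shaped like the bowl but red or turquoise is not meant.

How it is judged (in metres and radians):
On the way, in this order (a step that is already met when the one before it is completed fails the run):
1. the bowl stands upright on the scale's pan with the gate still shut (horizontal distance between bowl and pan_top below 0.025 m and angle between bowl's own z axis and vertical below 0.1 rad and z of bowl in the frame of pan_top between -0.006 and 0.006 m and value of joint gate below 0.01 m), for 0.2 s.
2. all three box feet lie in the bowl on the pan (horizontal distance between bowl and pan_top below 0.025 m and angle between bowl's own z axis and vertical below 0.1 rad and z of bowl in the frame of pan_top between -0.006 and 0.006 m and horizontal distance between each of foot0_mid, foot1_mid, foot2_mid and bowl below 0.062 m and z of foot0_mid in the frame of bowl between 0.005 and 0.065 m and z of foot1_mid in the frame of bowl between 0.005 and 0.065 m and z of foot2_mid in the frame of bowl between 0.005 and 0.065 m), for 0.2 s.
At the end, for the whole second after the job is handed in: The bowl stands at rest, upright (within 0.1 rad), on the pan with its centre within 25 mm of the pan's; all three box feet lie in it (their middles within its wall and no more than 5 mm above its rim); the needle's tip is within 6 mm of the zero mark's inner end (half the mark's width), and still (all of step 2 and distance between needle_tip and zero_mark below 0.006 m and linear speed of bowl below 0.01 m/s and velocity of joint tare_knob between -0.05 and 0.05 rad/s); the robot touches nothing.
It fails at once if the carved box, the vase or the cup is moved by more than 25 mm (distance of any of carved_box, vase, cup from where it was at the start of the episode above 0.025 m).
It also fails if it takes over 54 s, if anything falls off the work surface, if the arm or the gripper's body presses on something with over 40 N, if the wrist force passes 120 N, or if a joint passes its speed limit or range.

## Working session

There is one attempt and no reset: what is moved stays moved. The work goes in short steps, Python scripts to look and compute and a tool call to move; the robot and the scene stay as the last step left them, time stands still between calls to the robot, and variables do not carry over. Pictures are saved under pics/ and viewed, at most 10 in all, crops included, and the job is handed in when it is done.

Besides the shell and the picture viewer there is one more tool, called in YAML: its name, and indented under it one key for each argument. play_rows: Moves the arm, as the interface text tells. Its arguments: {"type":"object","properties":{"motion":{"type":"array"},"grip_force":{"type":"number"}},"required":["motion"]}

```bash
mkdir -p pics; ls
cat > h.py <<'E'
import numpy as np, cv2
from bench import r, capture, calibration
def cap(name):
    c=calibration(name); p,d=capture(name); return p,d,c
def K(c,h=420):
    f=h/2/np.tan(np.radians(c["fov_y"])/2)
    return np.array([[f,0,c["cx"]],[0,f,c["cy"]],[0,0,1.]])
def cloud(d,c):
    # world XYZ per pixel
    v,u=np.mgrid[:d.shape[0],:d.shape[1]].astype(float)
    k=K(c); x=(u-k[0,2])/k[0,0]; y=(v-k[1,2])/k[1,1]
    xu,yu=x.copy(),y.copy()
    for _ in range(8):
        s=1+c["k1"]*(xu**2+yu**2); xu,yu=x/s,y/s
    P=np.stack([xu*d,yu*d,d],-1)
    W=(P-np.array(c["t"]))@np.array(c["R"])
    W[d<=0]=np.nan
    return W
def proj(X,c):
    X=np.atleast_2d(X)@np.array(c["R"]).T+np.array(c["t"])
    s=X[:,:2]/X[:,2:]; s=s*(1+c["k1"]*(s**2).sum(1,keepdims=True))
    k=K(c); return s*k[0,0]+k[:2,2]
def save(n,p): cv2.imwrite("pics/"+n+".png",cv2.cvtColor(p,cv2.COLOR_RGB2BGR))
E
python3 - <<'E'
from h import *
for n in("scene","side"):
    p,d,c=cap(n); save(n,p); np.savez(n,p=p,d=d,W=cloud(d,c)); print(n,c)
print(r.observe(),r.finger_overhang)
E
```

```text
pics
scene {'fov_y': 54.416274461031634, 'cx': 285.66225584958255, 'cy': 212.45736412069573, 'k1': -0.01912627554410018, 'R': array([[ 0.10730533,  0.99414884, -0.01239526],
       [ 0.70479003, -0.08485449, -0.70432288],
       [-0.70125357,  0.06684154, -0.70977154]]), 't': array([-181.74777896, -270.81371908, 1461.74925704])}
side {'fov_y': 48.82965534279862, 'cx': 278.7530261267477, 'cy': 211.36010509579447, 'k1': -0.07176970987528006, 'R': array([[-0.84497178, -0.53471304, -0.01022999],
       [-0.36600813,  0.59211398, -0.71794086],
       [ 0.38994966, -0.6028955 , -0.69602893]]), 't': array([ 524.56099002,  260.24242172, 1273.20085088])}
{'t': 0.1, 'joints': array([74.14650402, 18.4340208 , -4.01673945, 83.16739552,  1.29383623,
       78.54307228, -3.26073492]), 'joint_velocities': array([ 0.05829316, -0.06075716, -0.05139681, -0.19294398, -0.06338542,
        0.04788975, -0.01331184]), 'effort': array([-5.13446003e-05, -4.94878471e+01, -3.83933326e-01, -3.15211487e+01,
        1.30935656e-02,  7.47143727e-03,  1.19881517e-05]), 'tool_pos': array([ 186.20045435, -622.26188963,  238.34654037]), 'ee_rot': array([-1.79900687e+02,  4.05263705e-03,  1.66632618e+01]), 'force': array([0.01688499, 0.8112056 , 0.48118449]), 'wrist_torque': array([ 0.01974527, -0.06401629, -0.04159966]), 'gripper_force': 0.0, 'opening': 85.22008741011594} 8.0
```

View pics/scene.png

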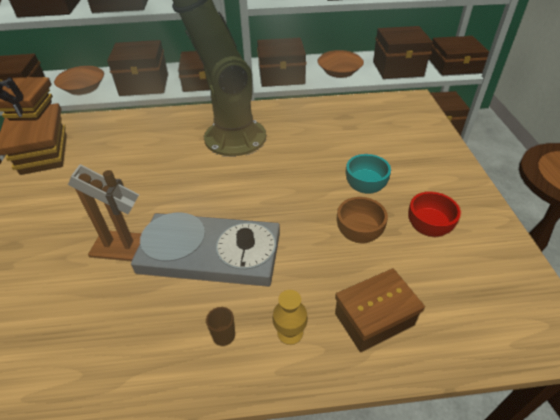

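View pics/side.png

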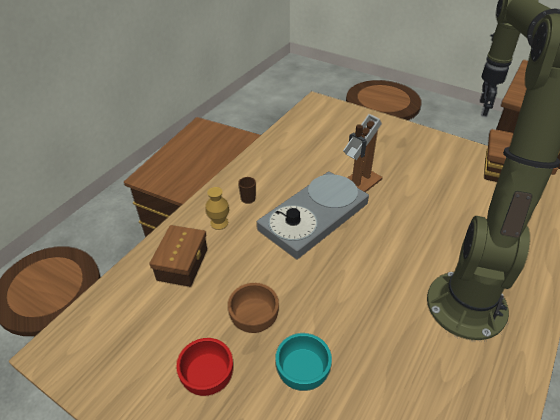

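Scene picture: three bowl-shaped things: brown wooden (362,218), turquoise (368,172), red (434,213). The narrow cup at (221,326) is a bystander. The wooden one fits the description. Pan at (172,237), dial/knob at (245,240), chute at (100,188). Confirming in a crop and measuring.

```bash
cat > m.py <<'E'
from h import *
from scipy.optimize import least_squares
def circ(P):
    P=P[:,:2]; f=lambda q:np.hypot(*(P-q[:2]).T)-q[2]
    s=least_squares(f,[*P.mean(0),50],loss="soft_l1",f_scale=2); return s.x, np.std(f(s.x))
Z={n:np.load(n+".npz") for n in("scene","side")}
for n,boxes in dict(scene=dict(bowl=(330,190,395,250),pan=(138,208,210,262),hous=(130,205,285,285),dial=(215,220,278,270),chute=(65,160,140,262)),
                 side=dict(bowl=(222,278,285,335),pan=(300,165,362,212),hous=(255,165,372,260),dial=(265,200,322,245),chute=(335,110,390,195))).items():
    W=Z[n]["W"]; 
    for k,(a,b,c,d) in boxes.items():
        P=W[b:d,a:c].reshape(-1,3); P=P[~np.isnan(P[:,0])]
        h,e=np.histogram(P[:,2],bins=np.arange(-10,300,4)); 
        if k=="bowl":
            Q=P[abs(P[:,2]-59)<3]; print(n,k,len(Q),circ(Q),Q[:,:2].min(0),Q[:,:2].max(0))
        if k=="pan":
            Q=P[abs(P[:,2]-68)<4]; mm=Q[:,:2]; (x,y),R=cv2.minEnclosingCircle(mm.astype(np.float32)); print(n,k,len(Q),np.median(Q[:,2]),x,y,R)
        if k=="hous":
            Q=P[abs(P[:,2]-52)<4]; print(n,k,len(Q),np.median(Q[:,2]),cv2.minAreaRect(P[P[:,2]>40][:,:2].astype(np.float32)))
        if k=="dial":
            Q=P[P[:,2]>75]; print(n,k,len(Q),Q[:,2].max(),Q.mean(0)); print([ (int(x),int(y)) for x,y in zip(e,h) if y>5]); T=P[P[:,2]>Q[:,2].max()-5]; print(cv2.minEnclosingCircle(T[:,:2].astype(np.float32)))
        if k=="chute":
            Q=P[P[:,2]>150]; print(n,k,len(Q),Q.min(0),Q.max(0)); 
            T=Q[Q[:,2]>Q[:,2].max()-12];print(T.mean(0),len(T))
p=Z["scene"]["p"]
A=cv2.resize(p[150:260,320:470],None,fx=2.6,fy=2.6,interpolation=2)
B=cv2.resize(p[155:265,60:210],None,fx=2.6,fy=2.6,interpolation=2)
C=cv2.resize(p[210:280,210:285],None,fx=4,fy=4,interpolation=2)
p2=Z["side"]["p"];D=cv2.resize(p2[105:205,320:400],None,fx=2.8,fy=2.8,interpolation=2)
o=np.zeros((580,790,3),np.uint8)
for im,(x,y) in((A,(0,0)),(B,(395,0)),(C,(0,290)),(D,(395,290))): o[y:y+im.shape[0],x:x+im.shape[1]]=im[:580-y]
save("crops",o)
E
python3 m.py
```

```text
scene bowl 392 (array([488.77023291, 337.16238689,  63.338909  ]), np.float64(2.936542068996886)) [420.08368073 269.93331229] [556.55785956 405.33270405]
scene pan 2385 67.4067456196566 512.994140625 -164.85972595214844 82.95931243896484
scene hous 3827 52.16593800783745 ((529.0021362304688, -95.42231750488281), (390.25146484375, 183.91392517089844), 77.11654663085938)
scene dial 261 98.40765713748051 [561.25968381  21.19696272  91.63116483]
[(-6, 21), (-2, 80), (2, 7), (14, 7), (18, 6), (22, 7), (30, 8), (34, 6), (38, 8), (42, 15), (46, 158), (50, 945), (54, 1437), (58, 79), (62, 26), (66, 32), (70, 25), (74, 18), (78, 18), (82, 17), (86, 20), (90, 52), (94, 135)]
((555.7804565429688, 21.23815155029297), 21.636199951171875)
scene chute 2060 [ 450.98059998 -366.68705875  150.19193262] [ 522.85494619 -222.19132077  270.24464204]
[ 484.52916102 -304.85326489  264.0741139 ] 136
side bowl 406 (array([486.09828723, 341.48469045,  62.99218255]), np.float64(2.9417523937373424)) [419.08097006 274.54251621] [554.48554613 407.78919507]
side pan 1208 67.2507700952498 506.356689453125 -184.83053588867188 107.78591918945312
side hous 2151 52.11093832989567 ((577.35986328125, -140.90969848632812), (468.3221130371094, 303.7265930175781), 76.89959716796875)
side dial 172 100.04902463591627 [551.93512662  29.47370357  91.29887354]
[(-6, 64), (-2, 132), (2, 25), (10, 11), (14, 20), (18, 19), (22, 17), (26, 23), (30, 26), (34, 31), (38, 25), (42, 49), (46, 260), (50, 742), (54, 728), (58, 111), (62, 39), (66, 36), (70, 11), (74, 17), (78, 7), (82, 16), (86, 16), (90, 41), (94, 68), (98, 11)]
((555.5695190429688, 24.5999813079834), 20.830461502075195)
side chute 944 [ 448.02511246 -364.26573386  150.07713668] [ 521.00778738 -220.48903955  270.0769738 ]
[ 480.07005398 -301.5013955   263.96850337] 73
```

View pics/crops.png

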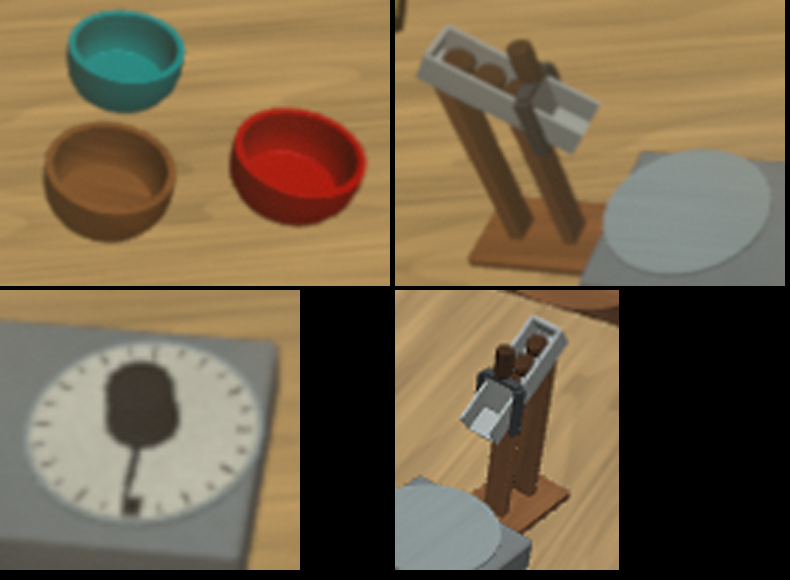

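The crop confirms the brown wooden bowl at (362,218) as the one; it also shows the closed gate with its upright handle (scene ~(108,178)) and the zero mark/needle at the dial's far edge (243,262).

```bash
cat >> h.py <<'E'
def go(x,y,z,yaw=-12.9,start=None):
    s=r.observe(); p=np.array(start if start else [*s["tool_pos"],s["ee_rot"][2]]); 
    a=np.radians(p[3]); ca,sa=np.cos(a),np.sin(a); d=np.array([x,y,z])-p[:3]
    t=[d[0]*ca+d[1]*sa, d[0]*sa-d[1]*ca, -d[2]]
    dy=(yaw-p[3]+180)%360-180
    print("shift cm",np.round(np.array(t)/10,2),"turnz",round(float(-np.radians(dy)),3),"rows>=",round(max(np.linalg.norm(t)/41.7,abs(dy)/7.16),1))
E
python3 - <<'E'
from h import *
Z={n:np.load(n+".npz") for n in("scene","side")}
for n,bx in dict(scene=dict(turq=(343,152,394,195),red=(405,190,463,238),box=(330,270,430,350),vase=(270,285,310,345),cup=(203,303,238,345)),
                 side=dict(turq=(272,330,335,390),red=(175,335,236,395),box=(148,222,210,288))).items():
    for k,(a,b,c,d) in bx.items():
        P=Z[n]["W"][b:d,a:c].reshape(-1,3);P=P[P[:,2]>35]; print(n,k,P.min(0).round(),P.max(0).round())
g=np.array([488,-268])
for n in Z:
    P=Z[n]["W"].reshape(-1,3); P=P[np.hypot(*(P[:,:2]-g).T)<35]; P=P[P[:,2]>180]
    for z in range(180,280,6):
        Q=P[abs(P[:,2]-z-3)<3]
        if len(Q): print(n,z,len(Q),np.nanmin(Q[:,:2],0).round(),np.nanmax(Q[:,:2],0).round())
go(300,-560,370,-12.9); go(560,-300,370,-12.9,[300,-560,370,16.7]);
E
```

```text
scene turq [226. 335.  35.] [367. 471.  63.]
scene red [421. 472.  35.] [559. 609.  64.]
scene box [697. 213.  35.] [851. 397.  89.]
scene vase [758.  70.  37.] [821. 143. 143.]
scene cup [743. -72.  35.] [803. -12.  77.]
side turq [226. 338.  35.] [363. 474.  65.]
side red [419. 475.  35.] [555. 610.  67.]
side box [688. 218.  35.] [845. 401.  90.]
scene 180 60 [ 471. -299.] [ 520. -236.]
scene 186 72 [ 471. -292.] [ 521. -234.]
scene 192 75 [ 471. -298.] [ 521. -238.]
scene 198 73 [ 470. -299.] [ 521. -241.]
scene 204 69 [ 463. -298.] [ 523. -249.]
scene 210 50 [ 460. -302.] [ 521. -257.]
scene 216 90 [ 463. -301.] [ 521. -256.]
scene 222 92 [ 464. -302.] [ 517. -258.]
scene 228 32 [ 466. -301.] [ 513. -260.]
scene 234 19 [ 487. -281.] [ 500. -258.]
scene 240 24 [ 487. -277.] [ 502. -258.]
scene 246 21 [ 487. -278.] [ 501. -259.]
scene 252 25 [ 488. -278.] [ 502. -258.]
scene 258 28 [ 480. -280.] [ 502. -258.]
scene 264 41 [ 482. -278.] [ 503. -261.]
side 180 26 [ 458. -271.] [ 514. -237.]
side 186 40 [ 458. -285.] [ 519. -236.]
side 192 31 [ 459. -288.] [ 513. -240.]
side 198 40 [ 458. -286.] [ 519. -239.]
side 204 34 [ 460. -290.] [ 519. -249.]
side 210 31 [ 461. -295.] [ 520. -254.]
side 216 35 [ 458. -300.] [ 521. -253.]
side 222 59 [ 458. -300.] [ 515. -255.]
side 228 18 [ 464. -303.] [ 509. -259.]
side 234 15 [ 461. -301.] [ 498. -254.]
side 240 14 [ 481. -268.] [ 501. -255.]
side 246 10 [ 479. -273.] [ 495. -257.]
side 252 7 [ 481. -266.] [ 496. -255.]
side 258 18 [ 477. -279.] [ 496. -254.]
side 264 18 [ 481. -278.] [ 500. -259.]
side 270 1 [ 484. -268.] [ 484. -268.]
shift cm [ 12.69  -2.7  -13.17] turnz 0.516 rows>= 4.4
shift cm [ 32.37 -17.43  -0.  ] turnz 0.517 rows>= 8.8
```

Run:
```python
from h import *
go(300,-560,370); go(520,-370,370); 
for a in [(600,-150,370),(610,100,350),(560,300,250),(501.7,401.3,150),(501.7,401.3,42)]: go(*a,start=[520,-370,370,-12.9])
```

```text
shift cm [ 12.69  -2.7  -13.17] turnz 0.516 rows>= 4.4
shift cm [ 39.21 -14.6  -13.17] turnz 0.516 rows>= 10.5
shift cm [  2.89 -23.23  -0.  ] turnz -0.0 rows>= 5.6
shift cm [ -1.72 -47.82   2.  ] turnz -0.0 rows>= 11.5
shift cm [-11.06 -66.2   12.  ] turnz -0.0 rows>= 16.4
shift cm [-19.   -74.77  22.  ] turnz -0.0 rows>= 19.2
shift cm [-19.   -74.77  32.8 ] turnz -0.0 rows>= 20.1
```

play_rows:
  motion:
    - [12.7, -2.7, -13.2, 0, 0, 0.12, 0.6]
    - [12.7, -2.7, -13.2, 0, 0, 0.24, 0.6]
    - [12.7, -2.7, -13.2, 0, 0, 0.36, 0.6]
    - [12.7, -2.7, -13.2, 0, 0, 0.48, 0.6]
    - [12.7, -2.7, -13.2, 0, 0, 0.516, 0.6]
    - [39.2, -14.6, -13.2, 0, 0, 0.516, 0.6]
    - [39.2, -14.6, -13.2, 0, 0, 0.516, 0.6]
    - [39.2, -14.6, -13.2, 0, 0, 0.516, 0.6]
    - [39.2, -14.6, -13.2, 0, 0, 0.516, 0.6]
    - [39.2, -14.6, -13.2, 0, 0, 0.516, 0.6]
    - [39.2, -14.6, -13.2, 0, 0, 0.516, 0.6]
    - [39.2, -14.6, -13.2, 0, 0, 0.516, 0.6]

```text
t: 1.1
tool_pos: [521.3, -368.6, 371.0]
ee_rot: [-180.0, 0.0, -12.9]
force: [0.2, -0.3, -0.1]
opening: 51.2
gripper_force: 0.0
```

play_rows:
  motion:
    - [2.9, -23.2, 0, 0, 0, 0, 0.6]
    - [2.9, -23.2, 0, 0, 0, 0, 0.6]
    - [2.9, -23.2, 0, 0, 0, 0, 0.6]
    - [2.9, -23.2, 0, 0, 0, 0, 0.6]
    - [2.9, -23.2, 0, 0, 0, 0, 0.6]
    - [2.9, -23.2, 0, 0, 0, 0, 0.6]
    - [-1.7, -47.8, 2, 0, 0, 0, 0.6]
    - [-1.7, -47.8, 2, 0, 0, 0, 0.6]
    - [-1.7, -47.8, 2, 0, 0, 0, 0.6]
    - [-1.7, -47.8, 2, 0, 0, 0, 0.6]
    - [-1.7, -47.8, 2, 0, 0, 0, 0.6]
    - [-1.7, -47.8, 2, 0, 0, 0, 0.6]

```text
t: 2.1
tool_pos: [609.7, 100.0, 350.9]
ee_rot: [180.0, 0.0, -12.9]
force: [0.4, 0.0, -0.2]
opening: 51.3
gripper_force: 0.0
```

Run:
```python
from h import *
go(560,300,250); go(501.7,401.3,150)
```

```text
shift cm [ -9.31 -18.38  10.09] turnz -0.0 rows>= 5.5
shift cm [-17.26 -26.95  20.09] turnz -0.0 rows>= 9.1
```

play_rows:
  motion:
    - [-9.3, -18.4, 10.1, 0, 0, 0, 0.6]
    - [-9.3, -18.4, 10.1, 0, 0, 0, 0.6]
    - [-9.3, -18.4, 10.1, 0, 0, 0, 0.6]
    - [-9.3, -18.4, 10.1, 0, 0, 0, 0.6]
    - [-9.3, -18.4, 10.1, 0, 0, 0, 0.6]
    - [-9.3, -18.4, 10.1, 0, 0, 0, 0.6]
    - [-17.3, -27, 20.1, 0, 0, 0, 0.6]
    - [-17.3, -27, 20.1, 0, 0, 0, 0.6]
    - [-17.3, -27, 20.1, 0, 0, 0, 0.6]
    - [-17.3, -27, 20.1, 0, 0, 0, 0.6]
    - [-17.3, -27, 20.1, 0, 0, 0, 0.6]
    - [-17.3, -27, 20.1, 0, 0, 0, 0.6]

```text
t: 3.1
tool_pos: [499.3, 401.1, 148.4]
ee_rot: [179.9, 0.2, -12.7]
force: [0.4, -0.8, 1.4]
opening: 51.3
gripper_force: 0.0
```

Run:
```python
from h import *
s=r.observe();print(s["tool_pos"])
p,d,c=cap("wrist"); save("w1",p); W=cloud(d,c); P=W.reshape(-1,3); 
Q=P[(abs(P[:,2]-59)<4)&(np.hypot(P[:,0]-487.5,P[:,1]-339.4)<85)]
from scipy.optimize import least_squares
f=lambda q:np.hypot(*(Q[:,:2]-q[:2]).T)-63.5
print(len(Q),least_squares(f,[487,339],loss="soft_l1",f_scale=2).x,Q.min(0),Q.max(0))
```

```text
[499.27544805 401.11210823 148.40856239]
5366 [487.61360493 340.25028095] [420.80653321 272.63527084  55.00578641] [554.67522142 406.93716265  62.38618522]
```

View pics/w1.png

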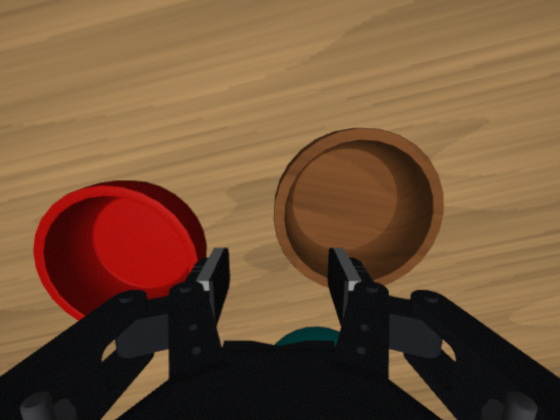

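Wrist view: wooden bowl centred at (358,207), jaws at (215,280) and (345,280) straddling its left wall's line; red bowl at left is clear. Bowl centre (487.6, 340.0) agrees with the other cameras.

Run:
```python
from h import *
go(501.8,402,42)
```

```text
shift cm [-0.02 -0.21 10.77] turnz 0.001 rows>= 2.6
```

play_rows:
  motion:
    - [0, -0.2, 3, 0, 0, 0, 0.6]
    - [0, -0.2, 6, 0, 0, 0, 0.6]
    - [0, -0.2, 9, 0, 0, 0, 0.6]
    - [0, -0.2, 10.7, 0, 0, 0, 0.6]
    - [0, -0.2, 10.7, 0, 0, 0, 0.6]
    - [0, -0.2, 10.7, 0, 0, 0, 0.3]
    - [0, -0.2, 10.7, 0, 0, 0, 0]
    - [0, -0.2, 10.7, 0, 0, 0, 0]
    - [0, -0.2, 10.7, 0, 0, 0, 0]
    - [0, -0.2, 10.7, 0, 0, 0, 0]
    - [0, -0.2, 10.7, 0, 0, 0, 0]
    - [0, -0.2, 10.7, 0, 0, 0, 0]
  grip_force: 70

```text
t: 4.15
tool_pos: [503.8, 402.5, 45.9]
ee_rot: [-179.9, -0.2, -12.9]
force: [-0.9, -2.3, 6.1]
opening: 7.9
gripper_force: 71.3
```

Run:
```python
from h import *
go(501.8,402,250); go(560,250,320); go(620,100,320)
# place: bowl centre at pan (512.5,-163): TCP = +63.5*y
S=[620,100,320,-12.9]
for a in [(600,-30,320),(526.5,-101,250),(526.5,-101,150)]: go(*a,start=S)
```

```text
shift cm [ -0.18   0.09 -20.41] turnz -0.001 rows>= 4.9
shift cm [  8.89  13.61 -27.41] turnz -0.001 rows>= 7.6
shift cm [ 18.09  26.88 -27.41] turnz -0.001 rows>= 10.2
shift cm [ 0.95 13.12 -0.  ] turnz -0.0 rows>= 3.2
shift cm [-4.63 21.68  7.  ] turnz -0.0 rows>= 5.6
shift cm [-4.63 21.68 17.  ] turnz -0.0 rows>= 6.7
```

play_rows:
  motion:
    - [0, 0, -1.5, 0, 0, 0, 0]
    - [0, 0, -3, 0, 0, 0, 0]
    - [0, 0, -6, 0, 0, 0, 0]
    - [0, 0, -9, 0, 0, 0, 0]
    - [0, 0, -12, 0, 0, 0, 0]
    - [0, 0, -15, 0, 0, 0, 0]
    - [0, 0, -18, 0, 0, 0, 0]
    - [0, 0, -20.5, 0, 0, 0, 0]
    - [3, 4.5, -23, 0, 0, 0, 0]
    - [6, 9, -25, 0, 0, 0, 0]
    - [8.9, 13.6, -27.4, 0, 0, 0, 0]
    - [8.9, 13.6, -27.4, 0, 0, 0, 0]

```text
t: 5.15
tool_pos: [555.6, 256.8, 314.5]
ee_rot: [-180.0, -0.0, -12.9]
force: [2.2, -0.4, -4.1]
opening: 7.8
gripper_force: 69.7
```

```bash
cat > bw.py <<'E'
from h import *
# bowl rim + wall pose relative to TCP from scene/side clouds
def bowl(names=("scene","side")):
    s=r.observe(); tp=s["tool_pos"]; a=np.radians(-12.9); y=np.array([-np.sin(a),np.cos(a),0]); g=tp-63.5*y
    for n in names:
        p,d,c=cap(n); W=cloud(d,c); 
        hsv=cv2.cvtColor(p,cv2.COLOR_RGB2HSV)
        m=(np.linalg.norm(W-g,axis=-1)<95)&(W[...,2]>40)&(hsv[...,0]<16)&(hsv[...,1]>70)
        P=W[m]; 
        if len(P)<50: print(n,len(P)); continue
        # rim: coord rel to tcp in tool-aligned axes
        x=np.array([np.cos(a),np.sin(a),0]); Q=np.c_[(P-tp)@x,(P-tp)@y,P[:,2]-tp[2]]
        print(n,len(P),np.percentile(Q,[1,50,99],axis=0).round(1).tolist())
        save("b_"+n,p); np.savez("b_"+n,Q=Q)
        # rim top plane: per angular bin highest point
        cen=np.array([0,-63.5]); A=np.degrees(np.arctan2(*(Q[:,:2]-cen).T[::-1]));R=np.hypot(*(Q[:,:2]-cen).T)
        for b in range(-180,180,45):
            k=(A>=b)&(A<b+45)&(R>52)
            if k.sum()>5: print("  ang",b,"top z",np.percentile(Q[k,2],95).round(1),"Rmax",np.percentile(R[k],97).round(1))
    print(tp,s["force"],s["opening"])
bowl()
E
python3 bw.py
```

```text
scene 1938 [[-54.1, -124.0, -39.2], [-21.9, -56.9, -13.2], [74.1, 1.7, 38.0]]
  ang -180 top z 13.7 Rmax 57.5
  ang -135 top z 14.2 Rmax 61.6
  ang -90 top z 14.4 Rmax 71.0
  ang -45 top z 14.3 Rmax 74.9
  ang 0 top z 13.5 Rmax 75.4
  ang 45 top z 19.9 Rmax 72.5
  ang 90 top z 13.7 Rmax 64.9
  ang 135 top z 12.6 Rmax 55.9
side 1479 [[-54.2, -132.4, -36.3], [-0.1, -85.6, -9.4], [59.4, -5.2, 19.9]]
  ang -180 top z 17.8 Rmax 60.8
  ang -135 top z 18.9 Rmax 68.5
  ang -90 top z 17.9 Rmax 75.2
  ang -45 top z -3.4 Rmax 75.3
  ang 45 top z 17.5 Rmax 63.8
  ang 90 top z 18.2 Rmax 58.8
  ang 135 top z 17.6 Rmax 55.1
[555.62751513 256.75475695 314.517626  ] [ 2.20410722 -0.35556324 -4.10255101] 7.761831630557063
```

Run:
```python
from h import *
for a in [(620,110,300),(590,-20,270),(526.5,-101,220)]: go(*a)
```

```text
shift cm [ 9.02 12.11  1.69] turnz -0.014 rows>= 3.6
shift cm [ 9.18 25.45  4.69] turnz -0.014 rows>= 6.6
shift cm [ 4.93 34.83  9.69] turnz -0.014 rows>= 8.7
```

play_rows:
  motion:
    - [3, 4, 0.5, 0, 0, 0, 0]
    - [6, 8, 1, 0, 0, 0, 0]
    - [8.5, 11.5, 1.6, 0, 0, 0, 0]
    - [9, 15, 2.2, 0, 0, 0, 0]
    - [9.2, 18.5, 3, 0, 0, 0, 0]
    - [9.2, 22, 4, 0, 0, 0, 0]
    - [9, 25.5, 4.7, 0, 0, 0, 0]
    - [7.5, 29, 6.5, 0, 0, 0, 0]
    - [6, 32, 8, 0, 0, 0, 0]
    - [4.9, 34.3, 9.7, 0, 0, 0, 0]
    - [4.9, 34.8, 9.7, 0, 0, 0, 0]
    - [4.9, 34.8, 9.7, 0, 0, 0, 0]

```text
t: 6.25
tool_pos: [523.8, -94.2, 215.5]
ee_rot: [180.0, 0.1, -13.2]
force: [-0.0, -0.9, -2.1]
opening: 8.0
gripper_force: 69.9
```

```bash
python3 bw.py; python3 -c "
from h import *
s=r.observe();print(s['tool_pos'],s['ee_rot'])
go(526.5,-101,125)"
```

```text
scene 2122 [[-51.1, -123.3, -39.3], [6.9, -74.6, -12.7], [73.8, 2.8, 45.4]]
  ang -180 top z 13.1 Rmax 59.1
  ang -135 top z 13.9 Rmax 60.7
  ang -90 top z 14.4 Rmax 67.3
  ang -45 top z 13.9 Rmax 74.6
  ang 0 top z 13.5 Rmax 74.5
  ang 45 top z 14.2 Rmax 72.7
side 930 [[-61.5, -120.9, -40.0], [-13.2, -68.2, -11.1], [44.1, 9.3, 17.6]]
  ang -180 top z 16.4 Rmax 61.3
  ang -135 top z 15.8 Rmax 59.9
  ang -90 top z 14.4 Rmax 62.8
  ang -45 top z -24.6 Rmax 58.2
  ang 45 top z 3.7 Rmax 77.0
  ang 90 top z 15.7 Rmax 73.6
  ang 135 top z 15.8 Rmax 66.9
[523.82449402 -94.19487919 215.52948662] [-0.01228288 -0.85920266 -2.10397839] 8.029268805276066
[526.48152125 -90.84677678 217.28244298] [-1.79935140e+02 -9.94249766e-02 -1.28591254e+01]
shift cm [0.23 0.99 9.23] turnz 0.001 rows>= 2.2
```

View pics/b_scene.png

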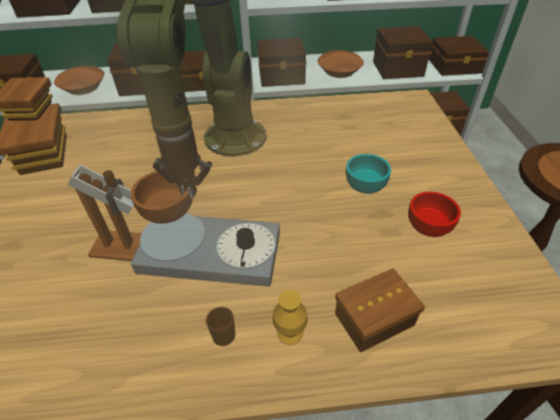

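The bowl hangs level at (163,195) over the pan, 12 mm short of the chute. Fit its rim precisely before lowering.

```bash
cat > rim.py <<'E'
from h import *
from scipy.optimize import least_squares
def rim(g,zt,names=("scene","side")):
    out=[]
    for n in names:
        p,d,c=cap(n); W=cloud(d,c); hsv=cv2.cvtColor(p,cv2.COLOR_RGB2HSV)
        m=(np.hypot(W[...,0]-g[0],W[...,1]-g[1])<85)&(abs(W[...,2]-zt)<6)&(hsv[...,0]<18)&(hsv[...,1]>90)
        P=W[m]; f=lambda q:np.hypot(*(P[:,:2]-q[:2]).T)-63.5
        x=least_squares(f,g,loss="soft_l1",f_scale=2).x; print(n,len(P),x,np.median(P[:,2]),P.min(0),P.max(0)); out.append(x)
    return np.mean(out,0)
if __name__=="__main__":
    s=r.observe();tp=s["tool_pos"];print(tp); g=tp[:2]-63.5*np.array([.223,.975]); c=rim(g,tp[2]+14); print(c, c-tp[:2])
E
python3 rim.py
```

```text
[526.48152125 -90.84677678 217.28244298]
scene 460 [ 520.14043103 -152.37630182] 229.88443699488738 [ 455.93277281 -219.5436065   225.28935414] [587.07742298 -89.44576322 236.71972033]
side 187 [ 517.97986638 -148.1220678 ] 230.0242905976991 [ 449.93665915 -218.55647429  225.32742409] [534.86376818 -81.09018408 236.3758264 ]
[ 519.0601487  -150.24918481] [ -7.42137254 -59.40240803]
```

```bash
python3 -c "
from h import *
go(519.5,-103.5,119)"
```

```text
shift cm [-0.43  1.47  9.85] turnz 0.003 rows>= 2.4
```

play_rows:
  motion:
    - [-0.4, 1.5, 1, 0, 0, 0, 0]
    - [-0.4, 1.5, 3, 0, 0, 0, 0]
    - [-0.4, 1.5, 5, 0, 0, 0, 0]
    - [-0.4, 1.5, 7, 0, 0, 0, 0]
    - [-0.4, 1.5, 8.5, 0, 0, 0, 0]
    - [-0.4, 1.5, 9.5, 0, 0, 0, 0]
    - [-0.4, 1.5, 9.8, 0, 0, 0, 0]
    - [-0.4, 1.5, 9.8, 0, 0, 0, 0]
    - [-0.4, 1.5, 9.8, 0, 0, 0, 0]

```text
t: 7.2
tool_pos: [519.3, -105.5, 119.4]
ee_rot: [-180.0, -0.1, -12.9]
force: [1.2, -0.7, -1.7]
opening: 7.6
gripper_force: 76.9
```

```bash
sed -i 's/c-tp\[:2\])/c-tp[:2],s["force"])/' rim.py; python3 rim.py
```

```text
[ 519.2928617  -105.46037431  119.41304974]
scene 360 [ 512.32024434 -167.37095189] 130.60395825350327 [ 447.79610424 -233.98780666  127.42890964] [ 580.59765321 -103.89089671  137.00391818]
side 155 [ 510.76632924 -163.87820623] 130.96393786438534 [ 443.6995212  -233.29130781  127.45183757] [530.84117249 -89.27569178 135.19216089]
[ 511.54328679 -165.62457906] [ -7.74957491 -60.16420475] [ 1.16554308 -0.72526862 -1.70847071]
```

play_rows:
  motion:
    - [0, -0.2, 0.2, 0, 0, 0, 0]
    - [0, -0.2, 0.35, 0, 0, 0, 0]
    - [0, -0.2, 0.35, 0, 0, 0, 0]
    - [0, -0.2, 0.35, 0, 0, 0, 0.15]
    - [0, -0.2, 0.35, 0, 0, 0, 0.3]
    - [0, -0.2, 0.35, 0, 0, 0, 0.4]
    - [0, -0.2, 0.35, 0, 0, 0, 0.4]
    - [0, -0.2, -2, 0, 0, 0, 0.4]
    - [0, -0.2, -5, 0, 0, 0, 0.4]
    - [0, -0.2, -9, 0, 0, 0, 0.4]
    - [0, -2, -13, 0, 0, 0, 0.4]
    - [0, -4, -17, 0, 0, 0, 0.4]

```text
t: 8.3
tool_pos: [526.4, -70.2, 286.0]
ee_rot: [180.0, -0.0, -13.1]
force: [1.2, 0.5, -0.0]
opening: 34.0
gripper_force: 0.0
```

Run:
```python
from rim import *
print(rim(np.array([512,-165.]),128)); s=r.observe(); print(s["tool_pos"])
p,d,c=cap("scene"); save("s2",cv2.resize(p[140:290,60:290],None,fx=3,fy=3,interpolation=2))
```

```text
scene 493 [ 512.53070823 -164.93816416] 125.01390527864841 [ 440.73016199 -230.33395491  122.02523994] [579.9135554  -98.63004784 129.25574539]
side 250 [ 510.53684302 -160.43682997] 125.18646446864784 [ 444.11465351 -231.06006917  122.0951717 ] [578.07627241 -92.36393426 131.5071433 ]
[ 511.53377563 -162.68749706]
[530.69250349 -65.47707599 291.49867599]
```

View pics/s2.png

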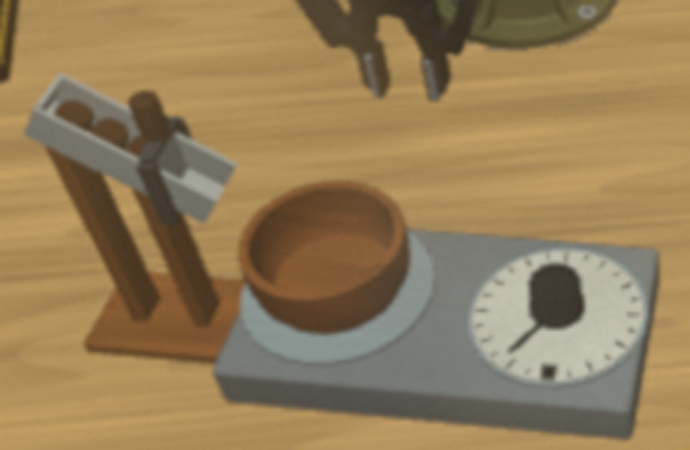

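Bowl stands upright in the pan's middle; the gate is still shut, needle at crop (512,350), zero mark at (548,371). Now the gate handle.

```bash
python3 -c "
from h import *
print(r.observe()['joints'])
go(530,-65,340);go(491,-268,340,-12.9);go(491,-268,340,-102.9);go(491,-268,340,77.1)"
```

```text
[ 15.49082783   3.17544762 -11.54910991  95.48402087   0.65321288
  80.95824335 -98.85815925]
shift cm [ 0.05 -0.25 -5.21] turnz 0.003 rows>= 1.3
shift cm [ 0.72 20.41 -5.21] turnz 0.003 rows>= 5.1
shift cm [ 0.72 20.41 -5.21] turnz 1.574 rows>= 12.6
shift cm [ 0.72 20.41 -5.21] turnz -1.568 rows>= 12.5
```

play_rows:
  motion:
    - [0.2, 0, -5.2, 0, 0, -0.12, 0.5]
    - [0.3, 0, -5.2, 0, 0, -0.24, 0.5]
    - [0.7, 3, -5.2, 0, 0, -0.36, 0.5]
    - [0.7, 6, -5.2, 0, 0, -0.48, 0.5]
    - [0.7, 9, -5.2, 0, 0, -0.6, 0.5]
    - [0.7, 12, -5.2, 0, 0, -0.72, 0.5]
    - [0.7, 15, -5.2, 0, 0, -0.84, 0.5]
    - [0.7, 18, -5.2, 0, 0, -0.96, 0.5]
    - [0.7, 20.4, -5.2, 0, 0, -1.08, 0.5]
    - [0.7, 20.4, -5.2, 0, 0, -1.2, 0.5]
    - [0.7, 20.4, -5.2, 0, 0, -1.32, 0.5]
    - [0.7, 20.4, -5.2, 0, 0, -1.44, 0.5]

```text
t: 9.45
tool_pos: [486.9, -270.6, 334.0]
ee_rot: [-179.8, 0.0, 69.8]
force: [-0.9, 0.4, 0.8]
opening: 42.8
gripper_force: 0.0
```

play_rows:
  motion:
    - [0, 0, 0, 0, 0, -0.12, 0.5]
    - [0, 0, 0, 0, 0, -0.12, 0.5]
    - [0, 0, 0, 0, 0, -0.12, 0.5]
  grip_force: 60

```text
t: 9.7
tool_pos: [487.3, -269.9, 334.6]
ee_rot: [-179.9, -0.0, 76.2]
force: [-0.3, -0.2, -0.4]
opening: 42.9
gripper_force: 0.0
```

Run:
```python
from h import *
p,d,c=cap("wrist"); s=r.observe(); print(s["tool_pos"],s["ee_rot"]); save("w2",p); W=cloud(d,c); P=W.reshape(-1,3)
for z in range(228,276,6):
    Q=P[(abs(P[:,2]-z-3)<3)&(np.hypot(P[:,0]-491,P[:,1]+268)<32)]
    if len(Q)>10: print(z,len(Q),Q.min(0).round(1),Q.max(0).round(1),cv2.minEnclosingCircle(Q[:,:2].astype(np.float32)))
```

```text
[ 487.50608567 -269.68603879  334.84290068] [-1.79908925e+02 -4.41456583e-03  7.62575811e+01]
228 189 [ 464.6 -299.9  228. ] [ 514.9 -258.4  232. ] ((489.0704040527344, -275.50067138671875), 26.356660842895508)
234 33 [ 480.9 -265.5  234.3] [ 500.6 -257.7  239.9] ((490.74237060546875, -264.498779296875), 9.937241554260254)
240 44 [ 479.9 -268.   240. ] [ 500.7 -257.8  245.8] ((490.2833251953125, -266.6427001953125), 10.520251274108887)
246 51 [ 480.2 -270.2  246.3] [ 500.8 -257.8  251.9] ((490.49853515625, -267.470703125), 10.674285888671875)
252 48 [ 480.6 -268.3  252.4] [ 500.8 -257.8  257.9] ((490.68670654296875, -266.11309814453125), 10.318848609924316)
258 69 [ 479.5 -274.5  258. ] [ 500.8 -257.7  263.9] ((490.17205810546875, -268.4178466796875), 10.934624671936035)
264 614 [ 479.6 -278.7  264. ] [ 500.6 -258.1  268.3] ((490.2284240722656, -268.27423095703125), 10.783547401428223)
```

View pics/w2.png

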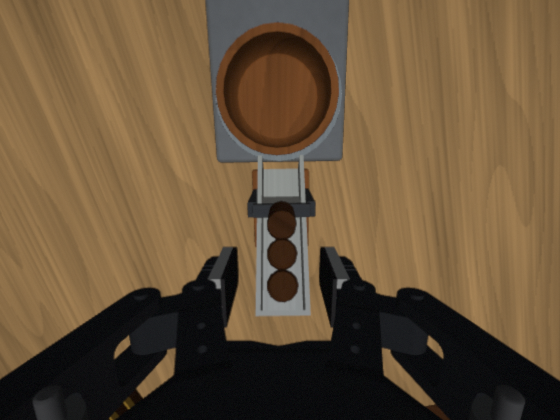

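Wrist view: handle top at (282,215) over the crossbar, the three feet lined up (lower discs at (282,254),(282,285) are feet), bowl in line below the lip. Handle at (490.2, -268.3), top 268 — consistent.

```bash
python3 -c "
from h import *
go(490.2,-268.3,247,77.1)"
```

```text
shift cm [0.2  0.23 8.78] turnz -0.015 rows>= 2.1
```

play_rows:
  motion:
    - [0.2, 0.2, 2.5, 0, 0, -0.015, 0.5]
    - [0.2, 0.2, 5, 0, 0, -0.015, 0.5]
    - [0.2, 0.2, 7.5, 0, 0, -0.015, 0.5]
    - [0.2, 0.2, 8.8, 0, 0, -0.015, 0.5]
    - [0.2, 0.2, 8.8, 0, 0, -0.015, 0.5]
    - [0.2, 0.2, 8.8, 0, 0, -0.015, 0.2]
    - [0.2, 0.2, 8.8, 0, 0, -0.015, 0]
    - [0.2, 0.2, 8.8, 0, 0, -0.015, 0]
    - [0.2, 0.2, 8.8, 0, 0, -0.015, 0]
    - [0.2, 0.2, 8.8, 0, 0, -0.015, 0]

```text
t: 10.58
tool_pos: [490.1, -268.1, 248.9]
ee_rot: [180.0, 0.0, 77.3]
force: [-4.8, 1.6, 3.9]
opening: 20.3
gripper_force: 59.3
```

play_rows:
  motion:
    - [0, 0, -0.8, 0, 0, 0, 0]
    - [0, 0, -1.6, 0, 0, 0, 0]
    - [0, 0, -2.4, 0, 0, 0, 0]
    - [0, 0, -3.2, 0, 0, 0, 0]
    - [0, 0, -4, 0, 0, 0, 0]
    - [0, 0, -4.8, 0, 0, 0, 0]
    - [0, 0, -5.3, 0, 0, 0, 0]
    - [0, 0, -5.3, 0, 0, 0, 0]
    - [0, 0, -5.3, 0, 0, 0, 0]
    - [0, 0, -5.3, 0, 0, 0, 0]

```text
t: 11.42
tool_pos: [490.2, -268.1, 302.2]
ee_rot: [180.0, 0.0, 77.3]
force: [-5.6, 1.2, 0.5]
opening: 20.0
gripper_force: 59.4
```

Run:
```python
from h import *
p,d,c=cap("wrist"); q,_,_=cap("scene"); s=r.observe(); print(s["tool_pos"],s["force"])
a=p[:340,180:380]; b=cv2.resize(q[150:280,60:285],None,fx=2.4,fy=2.4,interpolation=2)
o=np.zeros((340,760,3),np.uint8); o[:,:200]=a; o[:b.shape[0],210:210+b.shape[1]]=b; save("w3",o)
```

```text
[ 490.16926041 -268.06948109  302.20548411] [-5.79717322  0.74466746  1.18322215]
```

View pics/w3.png

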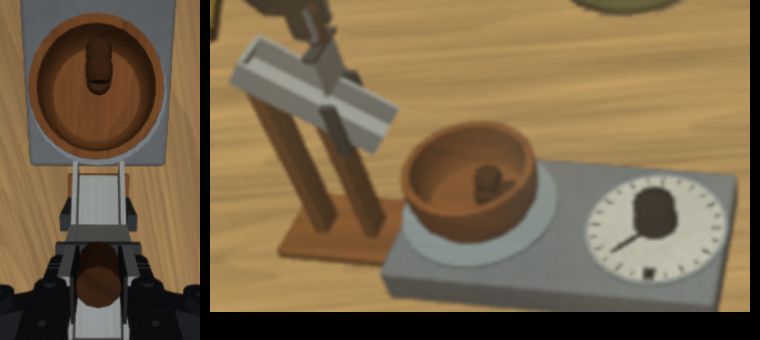

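All three feet have left the chute and lie in the bowl; needle now at (620,245), zero mark at (648,272) in the crop. Release and go to the knob.

play_rows:
  motion:
    - [0, 0, 0, 0, 0, 0, 0.3]
    - [0, 0, 0, 0, 0, 0, 0.5]
    - [0, 0, 0, 0, 0, 0, 0.6]
    - [0, 0, 0, 0, 0, 0, 0.6]
    - [0, 0, -1.5, 0, 0, 0, 0.6]
    - [0, 0, -4, 0, 0, 0, 0.6]
    - [0, 0, -6, 0, 0, 0, 0.7]
    - [0, 0, -6, 0, 0, 0, 0.8]
    - [0, 0, -6, 0, 0, 0, 0.8]

```text
t: 12.27
tool_pos: [491.3, -268.2, 362.3]
ee_rot: [179.8, 0.0, 77.4]
force: [-0.6, -1.2, -0.6]
opening: 68.3
gripper_force: 0.0
```

```bash
python3 -c "
from h import *
print(r.observe()['tool_pos'])
go(540,-100,350,77.1);go(552,0,260,77.1);"
```

```text
[ 491.31243077 -268.15518179  362.34048592]
shift cm [17.47  1.07  1.23] turnz 0.004 rows>= 4.2
shift cm [27.49  0.05 10.23] turnz 0.004 rows>= 7.0
```

play_rows:
  motion:
    - [4, 0.2, 0.3, 0, 0, 0, 0.8]
    - [8, 0.4, 0.6, 0, 0, 0, 0.8]
    - [12, 0.7, 0.9, 0, 0, 0, 0.8]
    - [16, 1, 1.2, 0, 0, 0, 0.8]
    - [20, 0.8, 3.5, 0, 0, 0, 0.8]
    - [23, 0.5, 6, 0, 0, 0, 0.8]
    - [26, 0.2, 8.5, 0, 0, 0, 0.8]
    - [27.5, 0, 10.2, 0, 0, 0, 0.8]
    - [27.5, 0, 10.2, 0, 0, 0, 0.8]
    - [27.5, 0, 10.2, 0, 0, 0, 0.8]

```text
t: 13.1
tool_pos: [549.7, 1.1, 256.9]
ee_rot: [-179.8, 0.1, 77.5]
force: [-0.4, -0.6, 0.2]
opening: 68.1
gripper_force: 0.0
```

```bash
cat > dial.py <<'E'
from h import *
import sys
p,d,c=cap("wrist"); s=r.observe(); print(s["tool_pos"],s["ee_rot"][2]); W=cloud(d,c); P=W.reshape(-1,3)
T=P[(P[:,2]>93)&(P[:,2]<103)&(np.hypot(P[:,0]-555.7,P[:,1]-22.9)<32)]
(x,y),R=cv2.minEnclosingCircle(T[:,:2].astype(np.float32)); print("knob",len(T),x,y,R,np.median(T[:,2]))
D=P[(np.hypot(P[:,0]-x,P[:,1]-y)>30)&(np.hypot(P[:,0]-x,P[:,1]-y)<68)]; z0=np.nanmedian(D[:,2]); print("card z",z0)
# rectified top view at card plane: 3 px/mm, scale axes (x right = scale +x, y up = scale +y)
a=np.radians(-12.9); n=480; v,u=np.mgrid[:n,:n]; X=(u-n/2)/3.; Y=-(v-n/2)/3.
Xw=np.stack([x+X*np.cos(a)-Y*np.sin(a),y+X*np.sin(a)+Y*np.cos(a),np.full(X.shape,z0+2)],-1)
m=proj(Xw.reshape(-1,3),c).reshape(n,n,2).astype(np.float32)
im=cv2.remap(p,m[...,0],m[...,1],cv2.INTER_LINEAR); save(sys.argv[1],im)
g=cv2.cvtColor(im,cv2.COLOR_RGB2GRAY)
pol=cv2.warpPolar(g,(240,720),(n/2,n/2),240,cv2.WARP_POLAR_LINEAR) # rows: angle cw in image
dark=lambda r0,r1:(pol[:,int(r0*3):int(r1*3)]<90).mean(1)
for nm,r0,r1 in(("needle",38,52),("mark",58,66)):
    q=dark(r0,r1); l=np.flatnonzero(q>.6)
    for k in np.split(l,np.flatnonzero(np.diff(l)>1)+1):
        if len(k): print(nm,"ccw deg",-(((k.mean()*.5)+180)%360-180),"width mm",len(k)*.5*np.pi/180*(r0+r1)/2)
E
python3 dial.py d1
```

```text
[ 5.50566358e+02 -5.32412780e-01  2.58440262e+02] 77.32274746293969
knob 1334 555.5755615234375 22.913921356201172 21.927001953125 96.1325533263053
card z 312.27541650669474
needle ccw deg -89.5 width mm 133.12498869586747
mark ccw deg -18.5 width mm 27.593655474030346
mark ccw deg -89.75 width mm 104.96410121493898
mark ccw deg -161.5 width mm 27.593655474030346
mark ccw deg 31.25 width mm 16.231562043547264
```

View pics/d1.png

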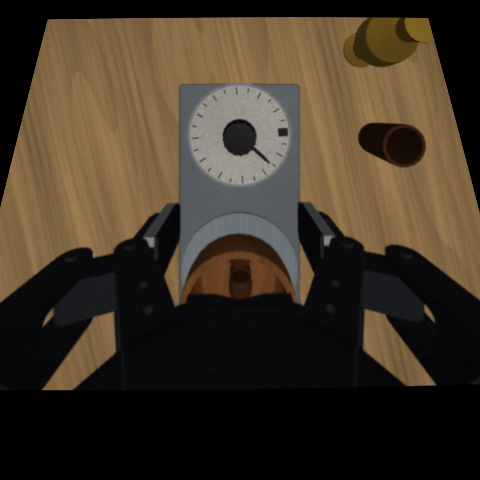

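The view (wrongly on plane z=312, fixing) shows knob (240,137), needle to (269,163) (~-42°), zero mark at (283,132) (~+7°).

```bash
sed -i 's/^D=P\[(/D=P[(P[:,2]<75)\&(/' dial.py; python3 dial.py d2; python3 -c "
from h import *
go(555.6,22.9,78,77.1)"
```

```text
[551.06009894  -1.35172471 259.30178351] 77.22489689187502
knob 1328 555.5321655273438 22.915220260620117 22.04305076599121 96.02074652988
card z 56.1628742067339
needle ccw deg -43.25 width mm 4.71238898038469
mark ccw deg -0.5 width mm 1.6231562043547263
mark ccw deg 4.75 width mm 9.738937226128359
shift cm [ 2.47 -0.09 18.13] turnz 0.002 rows>= 4.4
```

play_rows:
  motion:
    - [2.5, -0.1, 3, 0, 0, 0, 0.8]
    - [2.5, -0.1, 7, 0, 0, 0, 0.8]
    - [2.5, -0.1, 11, 0, 0, 0, 0.8]
    - [2.5, -0.1, 15, 0, 0, 0, 0.8]
    - [2.5, -0.1, 17.5, 0, 0, 0, 0.8]
    - [2.5, -0.1, 18.5, 0, 0, 0, 0.8]
    - [2.5, -0.1, 18.5, 0, 0, 0, 0.6]
    - [2.5, -0.1, 18.5, 0, 0, 0, 0.3]
    - [2.5, -0.1, 18.5, 0, 0, 0, 0.3]
    - [2.5, -0.1, 18.5, 0, 0, 0, 0.3]
    - [2.5, -0.1, 18.5, 0, 0, 0, 0.3]
  grip_force: 50

```text
t: 14.12
tool_pos: [555.7, 24.2, 76.1]
ee_rot: [179.9, 0.0, 77.3]
force: [-5.4, -1.9, 5.1]
opening: 40.8
gripper_force: 52.2
```

Turn 0.83 rad clockwise.

play_rows:
  motion:
    - [0, 0, 0, 0, 0, 0.1, 0.3]
    - [0, 0, 0, 0, 0, 0.2, 0.3]
    - [0, 0, 0, 0, 0, 0.3, 0.3]
    - [0, 0, 0, 0, 0, 0.4, 0.3]
    - [0, 0, 0, 0, 0, 0.5, 0.3]
    - [0, 0, 0, 0, 0, 0.6, 0.3]
    - [0, 0, 0, 0, 0, 0.7, 0.3]
    - [0, 0, 0, 0, 0, 0.78, 0.3]
    - [0, 0, 0, 0, 0, 0.83, 0.3]
    - [0, 0, 0, 0, 0, 0.83, 0.3]
    - [0, 0, 0, 0, 0, 0.83, 0.3]
    - [0, 0, 0, 0, 0, 0.83, 0.3]

```text
t: 15.12
tool_pos: [557.3, 23.1, 76.1]
ee_rot: [179.8, -0.2, 29.8]
force: [-0.3, -5.7, 6.1]
opening: 40.9
gripper_force: 52.2
```

play_rows:
  motion:
    - [0, 0, 0, 0, 0, 0, 0.4]
    - [0, 0, 0, 0, 0, 0, 0.6]
    - [0, 0, 0, 0, 0, 0, 0.8]
    - [0, 0, 0, 0, 0, 0, 0.8]
    - [0, 0, -3, 0, 0, 0, 0.8]
    - [0, 0, -7, 0, 0, 0, 0.8]
    - [0, 0, -11, 0, 0, 0, 0.8]
    - [-1.5, -1.3, -15, 0, 0, 0, 0.8]
    - [-2, -1.7, -18.3, 0, 0, 0, 0.8]
    - [-2, -1.7, -18.3, 0, 0, 0, 0.8]
    - [-2, -1.7, -18.3, 0, 0, 0, 0.8]

```text
t: 16.03
tool_pos: [530.6, 30.9, 259.7]
ee_rot: [179.9, -0.3, 29.9]
force: [-0.1, -0.4, -0.9]
opening: 68.3
gripper_force: 0.0
```

```bash
python3 dial.py d3
python3 - <<'E'
from rim import *
print(rim(np.array([512,-164.]),128,("scene",)))
E
```

```text
[529.68484995  30.47782653 257.36473359] 29.85464291386973
knob 1292 555.3862915039062 22.3646183013916 21.930757522583008 96.12879856553303
card z 56.222546536907466
needle ccw deg -43.0 width mm 5.105088062083414
mark ccw deg -43.25 width mm 11.903145498601328
mark ccw deg 106.25 width mm 1.0821041362364843
scene 485 [ 512.42256386 -165.40589911] 124.69504010777162 [ 443.2742821  -230.46264763  122.03980539] [580.00498075 -98.52770287 128.18962891]
[ 512.42256386 -165.40589911]
```

View pics/d3.png

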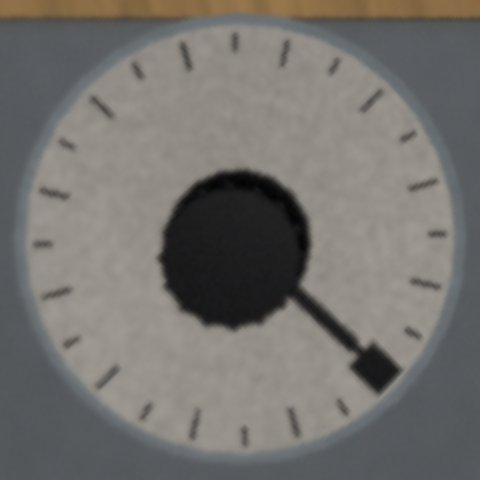

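The needle points squarely into the wide mark (375,367), both at -43°. Quick numeric check that three feet sit low in the bowl and none is elsewhere.

Run:
```python
from h import *
for n in("scene","side"):
    p,d,c=cap(n); W=cloud(d,c); R=np.hypot(W[...,0]-512,W[...,1]+164)
    hsv=cv2.cvtColor(p,cv2.COLOR_RGB2HSV)
    m=(R<56)&(hsv[...,2]<85); P=W[m]; print(n,len(P),P.min(0).round(),P.max(0).round(),"max z inside",np.nanmax(W[R<50][:,2]).round(1))
    H,_,_=np.histogram2d(P[:,0],P[:,1],bins=[range(460,570,10),range(-220,-105,10)])
    A=[[int(np.nanmax(W[(abs(W[...,0]-x-4)<4)&(abs(W[...,1]-y-4)<4)][:,2],initial=0)) for y in range(-212,-116,8)] for x in range(464,560,8)]
    print(np.array(A))
s=r.observe();print(s["t"],s["force"])
```

```text
scene 116 [ 512. -161.   86.] [ 534. -130.  125.] max z inside 126.1
[[127 117  84  74  74   0   0  75  80 116 126 127]
 [125  78  74  75  77   0   0   0  73  77  87 126]
 [ 85  77  75  76  73   0   0   0  75  74  76  87]
 [ 79  75  77  76  76   0   0   0  77  74  76   0]
 [ 76  77  75  76  75  73   0   0   0   0   0   0]
 [ 77  76  77  76  75  74   0 122 121   0  97   0]
 [ 75  76  76  75  75  75 123 126 124 121 101  97]
 [  0   0  75  75  74  84 121 123 124 113 102   0]
 [  0   0   0   0   0   0  99 122 121 101 100  63]
 [  0   0   0   0   0   0   0   0   0   0   0 123]
 [ 64   0   0   0   0   0   0   0   0   0  65 126]
 [126  66  62   0   0   0   0   0   0  71 127 126]]
side 84 [ 503. -218.   73.] [ 565. -131.  127.] max z inside 127.0
[[126 127   0   0   0   0   0   0   0  65 122 126]
 [122  81  81   0   0   0   0   0   0   0   0  68]
 [108  88  73  77   0   0   0   0   0   0   0  67]
 [ 82  77  75  74  76   0   0   0   0   0   0   0]
 [ 74  77  75  77  72  74   0 114   0   0   0   0]
 [ 86  76  75  77  75  75   0 123 124 124   0   0]
 [ 81  76  74  75  73   0   0 121 127 125 108   0]
 [ 88  75  72   0   0   0   0 121 123 121 102   0]
 [ 86   0   0   0   0   0   0 115 116   0   0   0]
 [125   0   0   0   0  74   0   0   0   0   0   0]
 [126 100  76  82  74  76  74   0   0   0   0  65]
 [124 126 112  83  76  77  73   0   0   0 121 124]]
16.2333 [-0.32101764 -0.00448207 -0.01475294]
```

Feet: two stacked (top 123 mm) plus one beside (top ~100), all below the rim at ~125. The pile has been still, so I'm handing in.

```bash
python3 -c "
from h import *
print(r.sign_off())"
```

```text
the job is handed in; nothing more can be done
None
```

The job is handed in at about 16 s of the 54 s limit: the wooden bowl stands centred on the pan, depth readings and pictures show all three feet in it, and the zero mark is turned to within about 0.3° of the needle (sign-off returned no verdict).

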